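# Make up two shoe-repair kits and bring the glue stock forward

### The arm

A 7-joint arm with a two-finger parallel gripper is mounted at the origin on the work surface. World frame = base frame: x ahead of the robot, y to its left, z up, the work surface at z = 0. Lengths are in m, angles in rad, forces in N, time in s.
With the tool pointing down it reaches from about 0.425 to 0.875 m from the base axis. Payload 4.7 kg.
Tool frame: the origin (TCP) lies midway between the tips of the shut fingers; the grasp point (between the pads) lies 19 mm behind it; z points along the fingers, y is the direction in which the jaws open and shut (so a half turn about z gives the same grasp; the last joint's range is limited). The gripper opens to 87 mm and grips with 3 to 60 N. Pads are 19 mm wide; open, the fingers measure 117 mm over their backs; the gripper's body (75 mm by 190 mm) begins 51 mm behind the grasp point.
Start: joints at [1.16, 0.321, -0.07, 1.45, 0.023, 1.371, -0.057], TCP at [0.268, -0.592, 0.189] pointing down, gripper open.
Joint ranges: [-2.86, 2.86], [-0.3, 2.09], [-1.38, 1.24], [0.06, 2.45], [-1.56, 4.7], [0.09, 2.05], [-2.69, 2.69]. Speed limits (rad/s): [2.57, 2.57, 3.14, 3.14, 3.14, 3.14, 3.14].

### API

Orientations are given as a rotation vector (axis times angle).
In Python, from bench import get_state, eyes, job gives the robot as it stands. The module is installed in compiled form; this text tells all that it offers.
- The arm moves only by the shell command python3 -m jog 'ROWS' [FORCE]. ROWS is JSON, a list that holds one entry, the list of rows, each a list of 5 numbers: the opening, from 0 (shut) to 1 (fully open), then the shift along the tool's x, y, z in units of 40 mm (1.0 is 40 mm), then the turn about the tool's z in units of 5 degrees (1.0 is 5 degrees). In form: [[[jaw, dx, dy, dz, turn], ...]]. A call has 1 to 10 rows; each row shifts and turns the commanded pose from where the row before left it, along the tool's axes as they then stand; what a row does not reach is not made up. A row lasts 1/8 s, in which the tool goes at most 62.5 mm and 10.7 degrees, less where a joint would pass 70% of its speed; a pose out of reach is approached as far as the arm can. A call is refused whole if a number of a shift passes 1 or a number of a turn 1, either way. A call with a gripper value outside its range is refused whole. The fingers move at their own pace and stop on an object; FORCE is the grip in N (left out, the last holds). Time passes only in rows, so rows that do not move let the fingers close. It gives the time, the measured TCP pose, the force and the opening at its end, in the units of the state.
- get_state(): the state, without advancing time (a new reading comes with each control period).
- eyes.get_image(name): name is "side" or "top" or "wrist"; returns (picture, depth): 400x640x3 uint8, red, green, blue; 400x640 float32, m along the optical axis (not along the pixel's ray), 0 where there is no reading.
- eyes.camera_params(name): a dict with "camera_matrix" (3x3 intrinsics, pixels), "pose" (4x4, takes a point from camera to world coordinates); the wrist camera has in their place "mount" (4x4, takes a point from camera to tool coordinates, whose origin is the TCP and whose axes are the flange's). Camera axes: x right, y down, z forward; pixel columns grow to the right and rows downward; lengths in m; the calibration is good to about 2 mm. A picture is of the moment at which its call begins: read the wrist's pose just before it. camera_params takes no time and is no camera call.
- job.close_job(): hands the job in, once; it reports no verdict.
The state is a dict: "time": time; "joint_positions": joint angles; "qd": joint speeds; "joint_torque": joint torques, N m; "position": TCP position; "tool_rot": TCP orientation; "ft_force": force on the tool from outside, world axes, zero at the start; "torque": the same for the moment, N m; "grip_width": opening from 0.0 (shut) to 1.0 (fully open).
Only numpy, scipy, OpenCV 4.12 (cv2) and the standard library are available. Lean on these libraries where they do the work, as an engineer would, in place of code of your own. Each camera call takes 0.05 s, during which the arm holds its last target. There are 200 camera calls.

### The job

Make up the two repair kits: in the tray with the big sole, put the tall heel block in the compartment beside the sole's heel and the front jar from the glue rack in the compartment beside its toe; in the tray with the small sole, put the low heel block beside the heel and the nozzle bottle beside the toe. Stand each flat on its compartment's floor. Pull the jar left in the rack forward, still in its lane, close up to the front lip so that it is the next one used, and keep jars and bottle upright throughout and do not shift the open tin of tacks.

Things in the scene. Friction and masses are not known exactly. Their poses are not given: they have to be found in the camera images.
- tray_big: Fixed grey tray 184 (x) x 236 (y) mm, walls 24 high, floor 4 thick. Origin: centre of underside; -x side towards robot, yaw within 0.07 rad. Far half (x > 0): big black sole 218 x 78 x 23 mm fixed along y, its heel (narrower, thicker end) to +y, toe to -y. Near half: two compartments 84 (x) x 112 (y) mm centred x -46, y +-58 mm: heel side y = +58, toe side y = -58; dividers 18 high, 4 thick.
- tray_small: Fixed grey tray 184 (x) x 236 (y) mm, walls 24 high, floor 4 thick. Origin: centre of underside; -x side towards robot, yaw within 0.07 rad. Far half (x > 0): small black sole 150 x 56 x 18 mm fixed along y, its heel (narrower, thicker end) to -y, toe to +y. Near half: two compartments 84 (x) x 112 (y) mm centred x -46, y +-58 mm: heel side y = -58, toe side y = +58; dividers 18 high, 4 thick.
- rack: Fixed wooden two-lane rack, 150 (x) x 158 (y) mm, metal rails 26 high. Origin: centre of underside; front lip (24 high) on the -x side towards robot; yaw within 0.07 rad. Floor 12 mm up. Jar lane: +y side, centre y = +38, 70 mm wide inside, from lip's inner face x = -69 to back stop x = +69 mm; a jar touching the lip is centred at x = -42. Other lane (y = -38): flat fixed tins, tops 34 mm up.
- jar_front: White wide-mouthed screw-top glue jar, 54 mm in diameter over its lower 52 mm, cap 49 mm in diameter, 74 mm high, 105 to 210 g, upright. Origin: centre of its underside, z up. At the start the front one of the two alike jars in the rack, next to the front lip (nearest the robot).
- jar_back: White wide-mouthed screw-top glue jar, 54 mm in diameter over its lower 52 mm, cap 49 mm in diameter, 74 mm high, 105 to 210 g, upright. Origin: centre of its underside, z up. At the start the rear one of the two alike jars, 8 to 25 mm of clear space behind the front one.
- heel_tall: Tall loose D-shaped heel block of brown stacked leather: 55 mm long (x), 50 mm wide (y), 45 mm high, about 55 to 115 g. Straight upright sides: flat and parallel from x = -27 to +2 mm, then a half round of radius 25 mm to x = +27 mm. Origin: centre of its underside, z up. Lies on the bench, turned up to 0.6 rad.
- heel_low: Low loose D-shaped heel block of black rubber: 44 mm long (x), 40 mm wide (y), 20 mm high, about 28 to 56 g. Sides flat and parallel from x = -22 to +2 mm, then a half round of radius 20 mm to x = +22 mm. Origin: centre of its underside, z up. Lies on the bench, turned up to 0.6 rad.
- bottle: Slim white squeeze bottle with a grey conical nozzle: 40 mm in diameter up to 70 mm, 98 mm high with nozzle, 75 to 155 g, upright on the bench. Origin: centre of its underside, z up.
- tacks: Open round steel tin of brass tacks, 64 mm in diameter, 20 mm high, loose on the bench. Origin: centre of its underside. Not to be moved.
Not all that is in view belongs to the job. Of the things that look like the heel_tall, the larger one is meant.

How it is judged:
By the outcome, as a careful person would: the job done as asked, in the order asked, and still so for the second after the job is handed in, with the robot touching nothing.
It also fails if it takes over 128 s, if anything falls off the work surface, if the arm or the gripper's body presses on something with over 40 N, if the wrist force passes 120 N, or if a joint passes its speed limit or range.

## Working session

There is one attempt and no reset: what is moved stays moved. The work goes in short steps, Python scripts to look and compute and a shell command to move; the robot and the scene stay as the last step left them, time stands still between calls to the robot, and variables do not carry over. Pictures are saved under pics/ and viewed, about 12 in all and at most 16, crops included, and the job is handed in when it is done.

```bash
mkdir -p pics; cat > h.py <<'E'
import numpy as np, cv2
from bench import get_state, eyes, job
from scipy.spatial.transform import Rotation as R
def grab(n):
    s=get_state(); im,d=eyes.get_image(n); p=eyes.camera_params(n); K=np.array(p['camera_matrix'])
    if n=='wrist':
        T=np.eye(4);T[:3,:3]=R.from_rotvec(s['tool_rot']).as_matrix();T[:3,3]=s['position'];T=T@np.array(p['mount'])
    else: T=np.array(p['pose'])
    np.savez(f'{n}.npz',im=im,d=d,K=K,T=T); return im,d,K,T
def load(n):
    z=np.load(f'{n}.npz'); return z['im'],z['d'],z['K'],z['T']
def cloud(d,K,T):
    v,u=np.mgrid[:d.shape[0],:d.shape[1]]
    P=np.stack([(u-K[0,2])/K[0,0]*d,(v-K[1,2])/K[1,1]*d,d,np.ones_like(d)],-1)
    W=(P@T.T)[...,:3]; W[d==0]=np.nan; return W
def px(u,v,z,K,T):  # ray to plane z
    r=T[:3,:3]@np.linalg.inv(K)@[u,v,1]; return T[:3,3]+r*(z-T[2,3])/r[2]
def save(name,im): cv2.imwrite(f'pics/{name}.png',im[...,::-1])
E
python3 - <<'E'
from h import *
for n in('top','side'):
    im,d,K,T=grab(n); save(n+'0',im); print(n,K[0,0],T.round(3).tolist())
s=get_state();print(s)
print(eyes.camera_params('wrist'))
E
```

```text
top 380.37456272915483 [[0.028, -0.991, 0.133, 0.404], [-1.0, -0.028, -0.001, 0.013], [0.004, -0.133, -0.991, 0.971], [0.0, 0.0, 0.0, 1.0]]
side 484.0076839202942 [[-0.69, -0.485, 0.538, -0.179], [-0.724, 0.455, -0.518, 0.707], [0.007, -0.747, -0.665, 0.927], [0.0, 0.0, 0.0, 1.0]]
{'time': 0.1, 'joint_positions': array([ 1.16010052,  0.32173291, -0.07007087,  1.4515219 ,  0.02259079,
        1.3707744 , -0.05690608]), 'qd': array([ 0.00055838, -0.00099107, -0.00038233, -0.00115916, -0.00215516,
       -0.00067507, -0.00010586]), 'joint_torque': array([ 1.63727095e-04, -4.92571235e+01, -4.05682828e-01, -3.13395488e+01,
       -6.41021482e-02,  3.95464129e-02,  9.96793415e-05]), 'position': array([ 0.26761963, -0.591773  ,  0.18829679]), 'tool_rot': array([-3.06943648e+00, -6.61935525e-01,  6.77184092e-04]), 'ft_force': array([ 0.61635807,  0.31838006, -0.42113762]), 'torque': array([-0.02761308, -0.00060517,  0.00208843]), 'grip_width': 0.9969345574446404}
{'camera_matrix': array([[328.90032657,   0.        , 323.76528635],
       [  0.        , 328.90032657, 201.35005136],
       [  0.        ,   0.        ,   1.        ]]), 'mount': array([[ 3.24868125e-05, -9.69620484e-01, -2.44614220e-01,
         6.62007287e-02],
       [ 9.99999536e-01, -2.04003234e-04,  9.41451859e-04,
         1.21149438e-03],
       [-9.62753099e-04, -2.44614137e-01,  9.69620027e-01,
        -1.94778202e-01],
       [ 0.00000000e+00,  0.00000000e+00,  0.00000000e+00,
         1.00000000e+00]])}
```

View pics/top0.png

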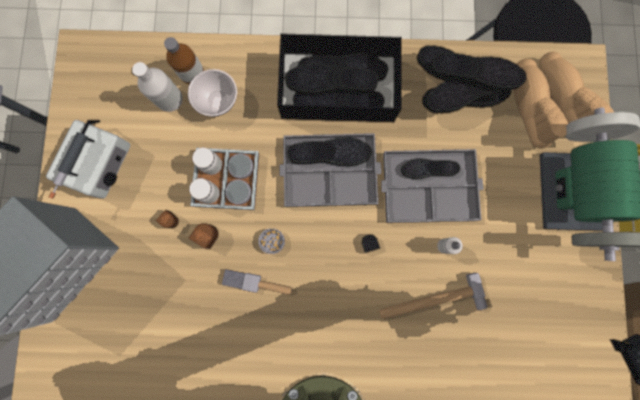

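View pics/side0.png

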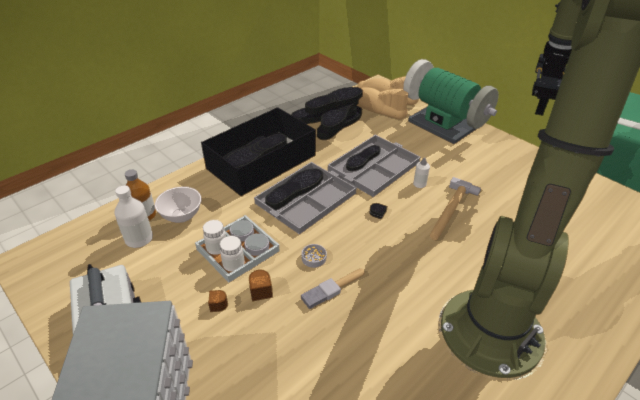

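The top view shows two brown blocks: (205,235) and (167,219). (205,235) looks larger, so it should be heel_tall. The jars are at (206,160) rear and (203,190) front, the tacks at (269,241), the low heel at (370,243) and the bottle at (451,245). The trays are at (331,170), big, and (432,186), small.

```bash
python3 - <<'E'
from h import *
im,d,K,T=load('top'); W=cloud(d,K,T)
def blob(name,u,v,r,zlo,zhi=1):
    w=W[v-r:v+r,u-r:u+r].reshape(-1,3); w=w[(w[:,2]>zlo)&(w[:,2]<zhi)]
    rect=cv2.minAreaRect((w[:,:2]*1000).astype(np.float32))
    print(name,len(w),'med',np.median(w,0).round(4),'zmax',np.percentile(w[:,2],95).round(3),'rect',np.round(rect[0],0),np.round(rect[1],0),round(rect[2],1))
print('bench',np.nanmedian(W[250:270,320:350,2]))
blob('tallL',205,235,18,.035,.06); blob('tallS',167,219,15,.015,.06)
blob('low',370,243,15,.013,.03); blob('bottle',451,245,18,.05); blob('tacks',269,241,22,.008)
blob('jarF',203,190,16,.07); blob('jarB',206,160,16,.07)
blob('rack',224,180,42,.015,.05);blob('big',331,170,58,.017,.04);blob('small',432,187,58,.017,.04)
def crop(u,v,r,k): return cv2.resize(im[v-r:v+r,u-r:u+r],None,fx=k,fy=k,interpolation=cv2.INTER_CUBIC)
a=cv2.resize(im[125:265,140:490],None,fx=2.28,fy=2.28,interpolation=cv2.INTER_CUBIC); save('crop1',a)
E
```

```text
bench -0.0008552283114184878
tallL 449 med [0.4399 0.3029 0.0447] zmax 0.047 rect [442. 303.] [50. 55.] 59.7
tallS 266 med [0.4747 0.3992 0.0321] zmax 0.035 rect [475. 400.] [42. 37.] 52.5
low 262 med [ 0.4323 -0.1061  0.0198] zmax 0.022 rect [ 434. -106.] [44. 40.] 19.7
bottle 256 med [ 0.4311 -0.2916  0.0728] zmax 0.093 rect [ 431. -297.] [40. 38.] 47.2
tacks 179 med [0.4322 0.1371 0.0138] zmax 0.021 rect [431. 140.] [60. 62.] 1.6
jarF 371 med [0.5461 0.3035 0.0851] zmax 0.088 rect [547. 305.] [48. 48.] 78.3
jarB 373 med [0.6209 0.3018 0.085 ] zmax 0.088 rect [622. 304.] [48. 49.] 20.2
rack 1926 med [0.583  0.2353 0.0299] zmax 0.036 rect [586. 265.] [159. 151.] 88.4
big 3236 med [ 0.6598 -0.0134  0.0234] zmax 0.03 rect [620. -10.] [269. 281.] 0.3
small 1851 med [ 0.6198 -0.2528  0.0212] zmax 0.025 rect [ 575. -252.] [286. 277.] 0.7
```

View pics/crop1.png

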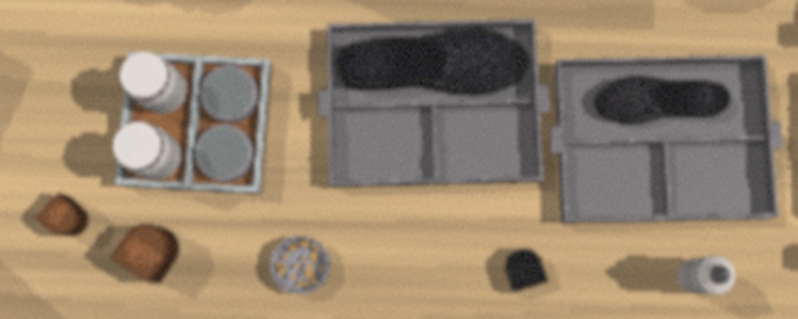

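The larger block is 50x55 mm and 45 mm high, so it is heel_tall. The other is 33 mm high, a decoy. Next I fit the trays and write a move calculator.

```bash
cat >> h.py <<'E'
def plan(*tg):  # targets (x,y,z,yaw deg): turn first, then shift, in row units
    s=get_state(); p=s['position']; M=R.from_rotvec(s['tool_rot']).as_matrix(); yaw=np.degrees(np.arctan2(M[1,0],M[0,0]))
    print('t',round(s['time'],2),'at',p.round(4),'yaw',round(yaw,1),'tilt',round(np.degrees(np.arccos(-M[2,2])),2),'g',round(s['grip_width']*87,1),'q',s['joint_positions'].round(2),'F',s['ft_force'].round(1))
    for x,y,z,w in tg:
        turn=-((w-yaw+180)%360-180)/5; c,q=np.cos(np.radians(w)),np.sin(np.radians(w)); d=np.array([x,y,z])-p
        sh=np.array([c*d[0]+q*d[1], q*d[0]-c*d[1], -d[2]])/.04
        print('turn',round(turn,2),'shift',sh.round(2),'rows',np.ceil(abs(sh).max())); p=np.array([x,y,z]); yaw=w
E
python3 - <<'E'
from h import *
from scipy.optimize import minimize
im,d,K,T=load('top'); W=cloud(d,K,T).reshape(-1,3); W=W[~np.isnan(W[:,0])]
g=W[(W[:,0]<.46)&(W[:,1]<-.45)&(W[:,2]>.05)]; print('near grinder',len(g),g.max(0) if len(g) else'',g.min(0) if len(g) else'')
def fit(c):
    w=W[(abs(W[:,0]-c[0])<.13)&(abs(W[:,1]-c[1])<.15)]
    def loc(p): 
        C,S=np.cos(p[2]),np.sin(p[2]); e=w[:,:2]-p[:2]; return e[:,0]*C+e[:,1]*S,-e[:,0]*S+e[:,1]*C
    def cost(p):
        a,b=loc(p); z=w[:,2]
        fl=((abs(a+46/1e3)<.040)&(abs(abs(b)-.058)<.054)); wa=(abs(a+.09)<.003)&(abs(b)<.118)|(abs(a-.09)<.003)&(abs(b)<.118)|(abs(abs(b)-.116)<.003)&(abs(a)<.092)
        return (np.minimum(abs(z[wa]-.023),.02).mean()+np.minimum(abs(z[fl]-.004),.02).mean())*1e3
    best=min(((cost((c[0]+i*.003,c[1]+j*.003,k*.02)),(c[0]+i*.003,c[1]+j*.003,k*.02)) for i in range(-7,8) for j in range(-7,8) for k in range(-3,4)))
    r=minimize(cost,best[1],method='Nelder-Mead',options=dict(initial_simplex=[np.array(best[1])+v for v in ([0,0,0],[.002,0,0],[0,.002,0],[0,0,.015])]))
    x,y,t=r.x; print('tray',r.x.round(4),round(r.fun,2),best[0])
    for b in(.058,-.058): print('  comp',b,(x-.046*np.cos(t)-b*np.sin(t)).round(4),(y-.046*np.sin(t)+b*np.cos(t)).round(4))
fit((.62,-.015)); fit((.575,-.252))
plan((.40,-.35,.189,24.3),(.40,-.35,.189,149.7),(.5,0,.189,149.7),(.435,.307,.12,149.7))
E
```

```text
near grinder 1806 [ 0.45998032 -0.489203    0.33648974] [ 0.19877081 -0.6850211   0.07322436]
tray [ 0.6189 -0.0024  0.0536] 5.84 7.715145070960596
  comp 0.058 0.5699 0.053
  comp -0.058 0.5761 -0.0628
tray [ 0.5852 -0.2633  0.0487] 5.41 7.672185476823058
  comp 0.058 0.5364 -0.2076
  comp -0.058 0.5421 -0.3234
t 0.1 at [ 0.2676 -0.5918  0.1883] yaw 24.3 tilt 0.09 g 86.7 q [ 1.16  0.32 -0.07  1.45  0.02  1.37 -0.06] F [ 0.6  0.3 -0.4]
turn 0.01 shift [ 5.5  -4.15 -0.02] rows 6.0
turn -25.08 shift [ 0.  0. -0.] rows 0.0
turn -0.0 shift [ 2.26  8.82 -0.  ] rows 9.0
turn -0.0 shift [5.28 5.81 1.72] rows 6.0
```

```bash
python3 -m jog '[[[1,0.92,-0.69,0,0],[1,0.92,-0.69,0,0],[1,0.92,-0.69,0,0],[1,0.92,-0.69,0,0],[1,0.92,-0.69,0,0],[1,0.92,-0.69,0,0]]]' 20
python3 -m jog '[[[1,0,0,0,-1],[1,0,0,0,-1],[1,0,0,0,-1],[1,0,0,0,-1],[1,0,0,0,-1],[1,0,0,0,-1],[1,0,0,0,-1],[1,0,0,0,-1],[1,0,0,0,-1],[1,0,0,0,-1]]]'
python3 -m jog '[[[1,0,0,0,-1],[1,0,0,0,-1],[1,0,0,0,-1],[1,0,0,0,-1],[1,0,0,0,-1],[1,0,0,0,-1],[1,0,0,0,-1],[1,0,0,0,-1],[1,0,0,0,-1],[1,0,0,0,-1]]]'
python3 -m jog '[[[1,0,0,0,-1],[1,0,0,0,-1],[1,0,0,0,-1],[1,0,0,0,-1],[1,0,0,0,-1]]]'
python3 - <<'E'
from h import *
plan((.5,0,.189,149.7),(.45,.300,.16,149.7))
im,d,K,T=load('top')
for u,v in((285,136),(374.6,135),(376.6,206),(284.7,206),(384.7,152),(475,150),(479,218),(386,222)): print(u,v,px(u,v,.024,K,T)[:2].round(4))
def P(x,y,z):
    q=np.linalg.inv(T)@[x,y,z,1]; return (K@q[:3]/q[2])[:2].round(1)
for c in((.6189,-.0024,.0536),(.5852,-.2633,.0487)):
    for a,b in((.092,.118),(.092,-.118),(-.092,-.118),(-.092,.118)):
        x=c[0]+a*np.cos(c[2])-b*np.sin(c[2]);y=c[1]+a*np.sin(c[2])+b*np.cos(c[2]); print('fit',round(x,4),round(y,4),P(x,y,.024))
E
```

```text
time: 0.85
position: [0.4011, -0.3488, 0.1889]
tool_rot: [-3.071, -0.662, 0.001]
ft_force: [1.3, -0.7, -0.1]
grip_width: 0.998
time: 2.1
position: [0.4005, -0.3501, 0.1888]
tool_rot: [-2.5, -1.901, 0.0]
ft_force: [0.6, 0.2, 0.2]
grip_width: 1.002
time: 3.35
position: [0.4005, -0.3501, 0.1888]
tool_rot: [-1.462, -2.779, -0.0]
ft_force: [0.3, -0.3, 0.6]
grip_width: 0.997
time: 3.98
position: [0.4005, -0.3502, 0.1888]
tool_rot: [-0.826, -3.03, -0.0]
ft_force: [0.4, -0.1, 0.3]
grip_width: 1.0
t 3.98 at [ 0.4005 -0.3502  0.1888] yaw 149.5 tilt 0.05 g 87.0 q [ 0.99  0.09 -0.33  1.73  0.03  1.33  1.68] F [ 0.4 -0.1  0.3]
turn -0.04 shift [ 2.27  8.81 -0.01] rows 9.0
turn -0.0 shift [4.86 5.84 0.72] rows 6.0
285 136 [0.6999 0.1161]
374.6 135 [ 0.7093 -0.1144]
376.6 206 [ 0.5252 -0.1212]
284.7 206 [0.5186 0.1093]
384.7 152 [ 0.6651 -0.1407]
475 150 [ 0.6771 -0.3723]
479 218 [ 0.5022 -0.3779]
386 222 [ 0.4856 -0.1451]
fit 0.7044 0.1204 [283.4 134.2]
fit 0.7171 -0.1153 [375.  132.1]
fit 0.5334 -0.1252 [378.2 202.8]
fit 0.5207 0.1105 [284.3 205.2]
fit 0.6713 -0.141 [384.8 149.6]
fit 0.6828 -0.3767 [476.6 147.9]
fit 0.4991 -0.3856 [482.1 219.3]
fit 0.4876 -0.1499 [387.9 221.3]
```

```bash
python3 -m jog '[[[1,0.25,0.98,0,0],[1,0.25,0.98,0,0],[1,0.25,0.98,0,0],[1,0.25,0.98,0,0],[1,0.25,0.98,0,0],[1,0.25,0.98,0,0],[1,0.25,0.98,0,0],[1,0.25,0.98,0,0],[1,0.25,0.98,0,0]]]'
python3 -m jog '[[[1,0.81,0.97,0.12,0],[1,0.81,0.97,0.12,0],[1,0.81,0.97,0.12,0],[1,0.81,0.97,0.12,0],[1,0.81,0.97,0.12,0],[1,0.81,0.97,0.12,0],[1,0,0,0,0]]]'
python3 - <<'E'
from h import *
im,d,K,T=grab('wrist'); save('w1',im); W=cloud(d,K,T)
w=W[(W[...,2]>.036)&(W[...,2]<.055)&(abs(W[...,0]-.442)<.05)&(abs(W[...,1]-.303)<.05)]
r=cv2.minAreaRect((w[:,:2]*1000).astype(np.float32)); print(len(w),r,np.median(w,0))
plan((.435,.307,.06,149.7),(.435,.307,.012,149.7))
E
```

```text
time: 5.1
position: [0.5032, 0.0002, 0.189]
tool_rot: [-0.831, -3.029, 0.001]
ft_force: [-0.8, -1.3, 0.8]
grip_width: 1.001
time: 5.98
position: [0.4517, 0.3032, 0.1599]
tool_rot: [-0.817, -3.03, -0.003]
ft_force: [-0.3, -0.4, 0.1]
grip_width: 0.998
2697 ((442.78045654296875, 300.4873046875), (49.97486877441406, 54.97723388671875), 59.951171875) [0.43950525 0.3013903  0.04480794]
t 6.03 at [0.4532 0.3002 0.1599] yaw 149.6 tilt 0.09 g 86.8 q [ 0.22  0.22 -0.95  1.73  0.18  1.29  0.27] F [ 0.7 -0.9 -0.1]
turn -0.02 shift [ 0.48 -0.08  2.5 ] rows 3.0
turn -0.0 shift [0.  0.  1.2] rows 2.0
```

View pics/w1.png

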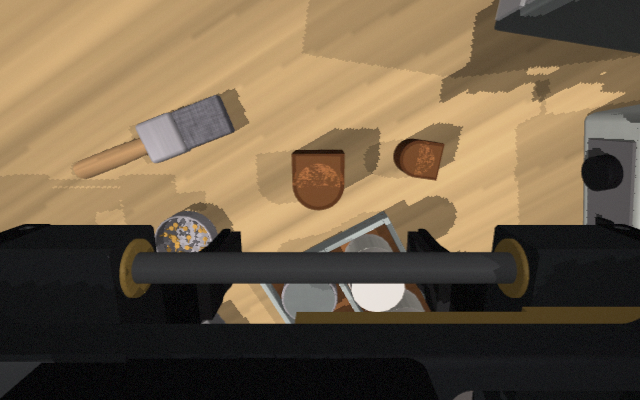

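The view shows heel_tall at (318,180), its flat face towards the robot and its round end towards the rack. The decoy is at (420,158), and the tacks at (185,235) are clear of the fingers. Going down to grasp.

```bash
python3 -m jog '[[[1,0.24,-0.07,0.8,0],[1,0.22,-0.07,0.8,0],[1,0,0,0.9,0],[1,0,0,0.7,0],[1,0,0,0.5,0],[1,0,0,0,0],[0,0,0,0,0],[0,0,0,0,0],[0,0,0,0,0],[0,0,0,0,0]]]' 25
python3 -m jog '[[[0,0,0,0,0],[0,0,0,0,0],[0,0,0,-0.5,0],[0,0,0,-1,0],[0,0,0,-1,0],[0,0,0,0,0]]]'
python3 - <<'E'
from h import *
plan((.57,.054,.1,182.5))
E
```

```text
time: 7.28
position: [0.4363, 0.3031, 0.0128]
tool_rot: [0.83, 3.029, 0.0]
ft_force: [0.8, 0.9, -0.1]
grip_width: 0.635
time: 8.02
position: [0.4383, 0.305, 0.1169]
tool_rot: [0.829, 3.024, 0.007]
ft_force: [0.8, -0.6, -0.1]
grip_width: 0.02
t 8.03 at [0.4383 0.305  0.1169] yaw 149.4 tilt 0.44 g 1.7 q [ 0.2   0.23 -0.96  1.81  0.2   1.2   0.22] F [ 0.8 -0.6 -0.1]
turn -6.63 shift [-3.01 -6.41  0.42] rows 7.0
```

```bash
python3 - <<'E'
from h import *
im,d,K,T=grab('wrist'); save('w2',im); W=cloud(d,K,T)
m=(W[...,2]>.036)&(W[...,2]<.055)&(abs(W[...,0]-.442)<.07)&(abs(W[...,1]-.303)<.07)
w=W[m]
v,u=np.where(m)
r=cv2.minAreaRect((w[:,:2]*1000).astype(np.float32)); print(len(w),r,np.median(w,0),u.min(),u.max(),v.min(),v.max())
im,d,K,T=grab('top');W=cloud(d,K,T)
w=W[(W[...,2]>.035)&(W[...,2]<.06)&(abs(W[...,0]-.442)<.05)&(abs(W[...,1]-.303)<.05)];print(len(w),cv2.minAreaRect((w[:,:2]*1000).astype(np.float32)))
E
```

```text
3324 ((442.5984802246094, 300.6142578125), (49.84878158569336, 54.96955108642578), 60.014251708984375) [0.43807557 0.30266412 0.04485782] 292 352 172 236
156 ((450.5227966308594, 296.98504638671875), (44.73908233642578, 34.86861801147461), 66.01730346679688)
```

View pics/w2.png

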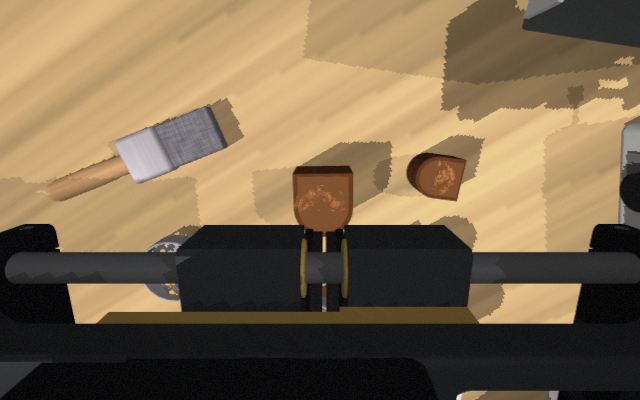

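The block was not touched: the fingers were still closing when I lifted. I'll repeat with more closing time.

```bash
python3 -m jog '[[[0.85,0,0,0,0],[0.85,0,0,0,0],[0.85,0,0,0,0],[0.85,0,0,0,0],[0.85,0,0,0,0],[0.85,0,0,0,0],[0.85,0,0,0,0],[0.85,0,0,0,0]]]' 25
python3 - <<'E'
from h import *
plan((.4355,.3055,.012,149.7))
E
```

```text
time: 9.12
position: [0.4361, 0.3029, 0.1124]
tool_rot: [0.831, 3.03, -0.0]
ft_force: [0.5, -0.6, -0.2]
grip_width: 0.812
t 9.12 at [0.4361 0.3029 0.1124] yaw 149.3 tilt 0.01 g 70.6 q [ 0.2   0.23 -0.96  1.82  0.2   1.19  0.22] F [ 0.5 -0.6 -0.2]
turn -0.07 shift [0.05 0.05 2.51] rows 3.0
```

```bash
python3 -m jog '[[[0.85,0.05,0.05,0.9,0],[0.85,0,0,0.9,0],[0.85,0,0,0.7,0],[0.85,0,0,0,0],[0,0,0,0,0],[0,0,0,0,0],[0,0,0,0,0],[0,0,0,0,0],[0,0,0,0,0],[0,0,0,0,0]]]' 25
python3 -m jog '[[[0,0,0,0,0],[0,0,0,0,0],[0,0,0,0,0],[0,0,0,0,0]]]'
python3 - <<'E'
from h import *
plan((.4355,.3055,.1,149.7))
E
```

```text
time: 10.38
position: [0.4354, 0.3056, 0.0124]
tool_rot: [0.831, 3.03, -0.0]
ft_force: [0.3, -0.0, -0.0]
grip_width: 0.251
time: 10.88
position: [0.4354, 0.3057, 0.0124]
tool_rot: [-0.831, -3.03, 0.0]
ft_force: [-1.1, -0.2, -0.7]
grip_width: 0.005
t 10.88 at [0.4354 0.3057 0.0124] yaw 149.3 tilt 0.01 g 0.4 q [ 0.12  0.37 -0.9   1.91  0.34  1.02  0.11] F [-1.1 -0.2 -0.7]
turn -0.07 shift [-0.   -0.   -2.19] rows 3.0
```

```bash
python3 - <<'E'
from h import *
im,d,K,T=grab('wrist'); W=cloud(d,K,T); save('w3',im[100:400,120:520])
m=(W[...,2]>.036)&(W[...,2]<.055)&(abs(W[...,0]-.442)<.07)&(abs(W[...,1]-.303)<.07)
w=W[m]; v,u=np.where(m)
print(len(w),cv2.minAreaRect((w[:,:2]*1000).astype(np.float32)) if len(w)>5 else '',u.min(),u.max(),v.min(),v.max())
# project TCP into wrist picture
p=get_state()['position']; q=np.linalg.inv(T)@[*p,1]; print('tcp px',(K@q[:3]/q[2])[:2], 'camera',T[:3,3])
E
```

```text
2048 ((442.4931335449219, 300.6510009765625), (49.9639892578125, 55.318504333496094), 59.661216735839844) 276 372 208 307
tcp px [325.34632303 226.67118531] camera [0.37861379 0.33837111 0.2071533 ]
```

View pics/w3.png

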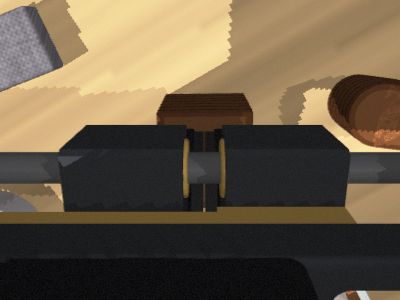

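```bash
python3 - <<'E'
from h import *
im,d,K,T=load('wrist')
for u,v in((250,250),(310,250),(325,250),(325,270),(400,250),(340,290),(325,300),(325,320),(325,350),(325,225),(320,205)):
    q=[(u-K[0,2])/K[0,0]*d[v,u],(v-K[1,2])/K[1,1]*d[v,u],d[v,u],1]; M=np.array(eyes.camera_params('wrist')['mount']); print(u,v,d[v,u].round(3),'tool',(M@q)[:3].round(4),'world',(T@q)[:3].round(4))
im,d,K,T=grab('side'); save('s2',cv2.resize(im[210:330,170:370],None,fx=4,fy=4,interpolation=cv2.INTER_CUBIC))
E
```

```text
250 250 0.074 tool [ 0.0369 -0.0174 -0.1262] world [0.3947 0.3096 0.1385]
310 250 0.142 tool [ 0.0102 -0.0069 -0.0619] world [0.4231 0.3049 0.0743]
325 250 0.147 tool [ 0.0085 -0.0004 -0.0578] world [0.4279 0.3097 0.0702]
325 270 0.081 tool [ 0.0291 -0.0006 -0.1201] world [0.41   0.32   0.1324]
400 250 0.074 tool [ 0.0368  0.0162 -0.1257] world [0.412  0.3384 0.1381]
340 290 0.082 tool [ 0.0239  0.0032 -0.1205] world [0.4165 0.3206 0.1329]
325 300 0.126 tool [-0.0021 -0.0005 -0.0817] world [0.437  0.3042 0.094 ]
325 320 0.073 tool [ 0.0224 -0.0006 -0.1309] world [0.4158 0.3166 0.1433]
325 350 0.06 tool [ 0.0248 -0.0007 -0.1435] world [0.4138 0.3177 0.1559]
325 225 0.17 tool [ 0.0122 -0.0003 -0.0334] world [0.4248 0.3116 0.0458]
320 205 0.183 tool [ 0.0188 -0.0031 -0.0181] world [0.4177 0.3126 0.0305]
```

View pics/s2.png

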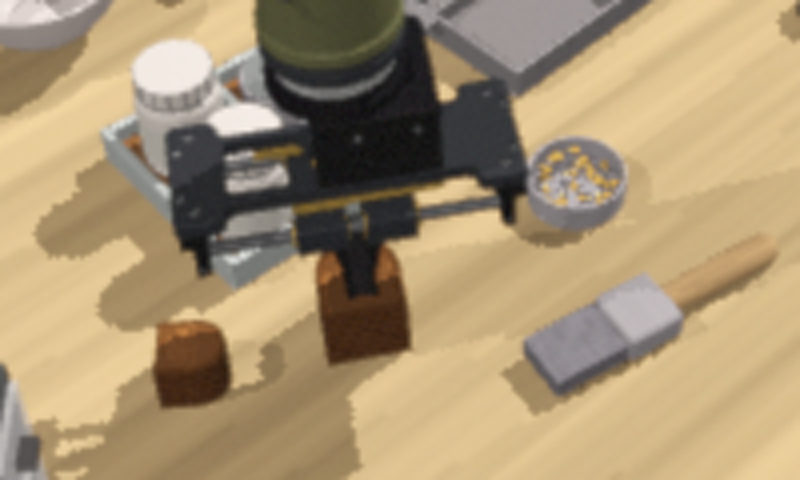

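```bash
python3 - <<'E'
from h import *
im,d,K,T=load('wrist')
for v in range(215,256,3):
    print(v,[(im[v,u].tolist(),(np.array([0,0,0]) if d[v,u]==0 else (T@[(u-K[0,2])/K[0,0]*d[v,u],(v-K[1,2])/K[1,1]*d[v,u],d[v,u],1])[:3].round(4)).tolist()) for u in (318,330)])
im,d,K,T=load('side')
for u,v in((258,276),(260,282),(261,284),(262,288),(260,272),(262,295),(254,278),(268,278)): print(u,v,im[v,u],(T@[(u-K[0,2])/K[0,0]*d[v,u],(v-K[1,2])/K[1,1]*d[v,u],d[v,u],1])[:3].round(4))
E
```

```text
215 [([61, 39, 24], [0.4188, 0.3109, 0.0438]), ([61, 39, 24], [0.4218, 0.3163, 0.0443])]
218 [([77, 49, 29], [0.4201, 0.3102, 0.0443]), ([79, 50, 32], [0.4232, 0.3155, 0.0445])]
221 [([77, 48, 28], [0.4215, 0.3093, 0.0442]), ([78, 51, 31], [0.4244, 0.3148, 0.0452])]
224 [([77, 51, 31], [0.4229, 0.3085, 0.0442]), ([77, 49, 31], [0.4257, 0.314, 0.0455])]
227 [([77, 48, 28], [0.424, 0.3078, 0.0452]), ([75, 47, 26], [0.4272, 0.3132, 0.0452])]
230 [([72, 48, 28], [0.4254, 0.307, 0.0452]), ([74, 49, 29], [0.4286, 0.3123, 0.045])]
233 [([27, 25, 24], [0.4258, 0.3068, 0.0487]), ([22, 23, 25], [0.4293, 0.3119, 0.0475])]
236 [([22, 19, 24], [0.4262, 0.3066, 0.0518]), ([25, 25, 25], [0.429, 0.3119, 0.0526])]
239 [([24, 24, 24], [0.4258, 0.307, 0.0575]), ([24, 22, 24], [0.4292, 0.3118, 0.0562])]
242 [([23, 18, 20], [0.4259, 0.3071, 0.0614]), ([22, 23, 23], [0.4289, 0.3118, 0.0608])]
245 [([26, 20, 24], [0.4261, 0.307, 0.0646]), ([28, 25, 29], [0.4287, 0.3119, 0.0651])]
248 [([25, 24, 25], [0.4264, 0.3069, 0.0675]), ([25, 21, 25], [0.4289, 0.3117, 0.0683])]
251 [([27, 28, 30], [0.426, 0.3072, 0.072]), ([26, 22, 25], [0.4292, 0.3115, 0.0708])]
254 [([55, 54, 57], [0.4065, 0.3201, 0.1297]), ([56, 56, 55], [0.4079, 0.3228, 0.13])]
258 276 [31 28 29] [0.4267 0.3138 0.0767]
260 282 [34 32 32] [0.4291 0.3089 0.0492]
261 284 [80 50 29] [0.4246 0.3097 0.0467]
262 288 [67 39 19] [0.4171 0.3132 0.0419]
260 272 [33 31 32] [0.4249 0.3085 0.0877]
262 295 [66 40 21] [0.4176 0.3151 0.0173]
254 278 [132  84  47] [0.45   0.3104 0.0464]
268 278 [124  77  42] [0.4267 0.2872 0.0477]
```

```bash
python3 -m jog '[[[0,0,0,-0.8,0],[0,0,0,-0.8,0],[0,0,0,0,0]]]' 25
python3 - <<'E'
from h import *
plan((.4355,.3055,.012,149.7))
im,d,K,T=grab('wrist');W=cloud(d,K,T); M=np.array(eyes.camera_params('wrist')['mount'])
Wt=cloud(d,K,M); m=(abs(Wt[...,1])<.02)&(abs(Wt[...,0])<.015)&(Wt[...,2]<.02)&(Wt[...,2]>-.1); t=Wt[m]
print(len(t),t.min(0),t.max(0)); 
for v in range(195,256,5):print(v,im[v,318],Wt[v,318].round(4))
im,d,K,T=grab('side'); W=cloud(d,K,T)
for v in range(255,300,3): print(v,im[v,260],W[v,260].round(4),im[v,264],W[v,264].round(4))
E
```

```text
time: 11.35
position: [0.437, 0.307, 0.0788]
tool_rot: [0.83, 3.026, 0.005]
ft_force: [0.2, 0.2, 0.8]
grip_width: 0.006
t 11.35 at [0.437  0.307  0.0788] yaw 149.3 tilt 0.28 g 0.5 q [ 0.18  0.28 -0.95  1.85  0.25  1.13  0.18] F [0.2 0.2 0.8]
turn -0.07 shift [ 0.01 -0.05  1.67] rows 2.0
1489 [-0.01048154 -0.01002816 -0.09999971] [ 0.01117925  0.00786059 -0.03165392]
195 [135  86  52] [ 0.0124 -0.0051  0.0338]
200 [181 114  67] [ 0.0087 -0.0052  0.0342]
205 [138  89  52] [ 0.0049 -0.0052  0.0345]
210 [203 130  78] [ 0.0012 -0.0052  0.0341]
215 [172 107  65] [-0.0024 -0.0052  0.0337]
220 [165 103  60] [-0.0065 -0.0052  0.0348]
225 [192 121  72] [-0.0102 -0.0052  0.0342]
230 [126  81  47] [-0.0138 -0.0052  0.0335]
235 [23 19 22] [ 0.0083 -0.0039 -0.0379]
240 [14 14 16] [ 0.0084 -0.0038 -0.045 ]
245 [19 19 20] [ 0.0084 -0.0036 -0.0516]
250 [20 21 20] [ 0.0086 -0.0035 -0.0579]
255 [50 50 51] [ 0.032  -0.0024 -0.1175]
255 [23 19 20] [0.4239 0.3041 0.1417] [121 124 120] [0.5103 0.2345 0.0204]
258 [19 22 21] [0.4228 0.3057 0.1341] [118 121 116] [0.5101 0.2356 0.0102]
261 [25 25 21] [0.4218 0
[... 277 characters left out ...]
[0.4549 0.2768 0.0438]
273 [152  98  51] [0.4523 0.2907 0.0463] [153  99  53] [0.4439 0.2852 0.0491]
276 [168 111  61] [0.4447 0.2967 0.047 ] [175 115  61] [0.4391 0.2893 0.0458]
279 [181 120  65] [0.4384 0.3018 0.0458] [186 123  65] [0.4351 0.2929 0.0413]
282 [175 115  62] [0.4323 0.3068 0.0446] [156 101  56] [0.4245 0.301  0.0466]
285 [150  96  50] [0.4255 0.3122 0.0443] [149  96  52] [0.4191 0.3055 0.0444]
288 [74 44 24] [0.419  0.3173 0.0438] [65 38 20] [0.4164 0.3082 0.0382]
291 [63 36 18] [0.4208 0.3171 0.031 ] [69 43 25] [0.4148 0.3102 0.0305]
294 [66 38 20] [0.4193 0.3191 0.023 ] [68 41 20] [0.4143 0.3114 0.0209]
297 [69 43 23] [0.4207 0.3192 0.0104] [68 40 20] [0.4156 0.3115 0.0084]
```

Both the wrist and side cameras show that the real fingertips are about 32 mm short of the reported TCP. I'll work in tip height, which is the reported z plus 0.032. The reported z of 0.012 had put the tips at 0.045, level with the top of the block, so they closed above it.

```bash
sed -i "s/p=s\['position'\]; M=/p=np.array(s['position'])+[0,0,.032]; M=/" h.py
python3 -m jog '[[[0.85,0,0,-0.2,0],[0.85,0,0,0,0],[0.85,0,0,0,0],[0.85,0,0,0,0],[0.85,0,0,0,0],[0.85,0,0,0,0],[0.85,0,0,0,0],[0.85,0,0,0,0]]]' 25
python3 - <<'E'
from h import *
plan((.4355,.3055,.012,149.7))
E
```

```text
time: 12.45
position: [0.4354, 0.3057, 0.0844]
tool_rot: [0.831, 3.03, -0.0]
ft_force: [-0.2, -0.1, 0.5]
grip_width: 0.808
t 12.45 at [0.4354 0.3057 0.1164] yaw 149.3 tilt 0.0 g 70.3 q [ 0.18  0.27 -0.95  1.85  0.24  1.15  0.18] F [-0.2 -0.1  0.5]
turn -0.07 shift [-0.   -0.    2.61] rows 3.0
```

```bash
python3 -m jog '[[[0.85,0,0,0.9,-0.1],[0.85,0,0,0.9,0],[0.85,0,0,0.8,0],[0.85,0,0,0,0],[0.4,0,0,0,0],[0.4,0,0,0,0],[0.4,0,0,0,0],[0.4,0,0,0,0],[0.4,0,0,0,0]]]' 25
python3 -m jog '[[[0.3,0,0,-0.5,0],[0.3,0,0,-1,0],[0.3,0,0,-1,0],[0.3,0,0,0,0],[0.3,0,0,0,0]]]'
python3 - <<'E'
from h import *
plan((.4355,.3055,.012,149.7))
E
```

```text
time: 13.58
position: [0.4362, 0.306, -0.0186]
tool_rot: [0.817, 3.032, 0.001]
ft_force: [-1.3, -1.6, 5.4]
grip_width: 0.57
time: 14.2
position: [0.4352, 0.3052, 0.0804]
tool_rot: [0.818, 3.033, -0.001]
ft_force: [-0.1, 0.1, 0.4]
grip_width: 0.577
t 14.2 at [0.4352 0.3052 0.1124] yaw 149.8 tilt 0.04 g 50.2 q [ 0.19  0.28 -0.96  1.85  0.25  1.14  0.19] F [-0.1  0.1  0.4]
turn 0.03 shift [-0.    0.01  2.51] rows 3.0
```

The grip reads 50.2 mm, so the block is held. Carrying it to the big tray, with a refit of the tray from the wrist cloud on the way.

```bash
python3 -m jog '[[[0.3,0,0,-0.3,-1],[0.3,0,0,-0.3,-1],[0.3,0,0,-0.3,-1],[0.3,0,0,-0.3,-1],[0.3,0,0,0,-1],[0.3,0,0,0,-1],[0.3,0,0,0,-0.6],[0.3,0,0,0,0]]]'
cat >> h.py <<'E'
def traypos(W,c):
    from scipy.optimize import minimize
    W=W.reshape(-1,3); w=W[(abs(W[:,0]-c[0])<.13)&(abs(W[:,1]-c[1])<.15)&(W[:,2]<.035)]
    def cost(p):
        C,S=np.cos(p[2]),np.sin(p[2]); e=w[:,:2]-p[:2]; a,b=e[:,0]*C+e[:,1]*S,-e[:,0]*S+e[:,1]*C; z=w[:,2]
        inc=(abs(a+.046)<.042)&(abs(abs(b)-.058)<.056)
        wall=(abs(a)<.092)&(abs(b)<.118)&~inc&(a<.004)
        out=(a<-.094)&(a>-.12)&(abs(b)<.118)
        e=lambda m,h:np.minimum(abs(z[m]-h),.012).sum()
        return e(inc,.004)+e(wall&(abs(b)<.11)&(a>-.086),.018)+e(wall&((abs(b)>=.112)|(a<-.088)),.024)+e(out,0)
    best=min((cost((c[0]+i*.003,c[1]+j*.003,k*.02)),c[0]+i*.003,c[1]+j*.003,k*.02) for i in range(-5,6) for j in range(-5,6) for k in range(-3,4))
    r=minimize(cost,best[1:],method='Nelder-Mead',options=dict(initial_simplex=[np.array(best[1:])+v for v in ([0,0,0],[.002,0,0],[0,.002,0],[0,0,.015])]))
    x,y,t=r.x; print('tray',r.x.round(4),round(r.fun/len(w)*1e3,2),len(w),'comp+',(x-.046*np.cos(t)-.058*np.sin(t)).round(4),(y-.046*np.sin(t)+.058*np.cos(t)).round(4),'comp-',(x-.046*np.cos(t)+.058*np.sin(t)).round(4),(y-.046*np.sin(t)-.058*np.cos(t)).round(4))
E
python3 - <<'E'
from h import *
plan((.5595,.0535,.16,182.5))
im,d,K,T=grab('top'); W=cloud(d,K,T); traypos(W,(.616,-.003)); traypos(W,(.584,-.261))
E
```

```text
time: 15.2
position: [0.4345, 0.3051, 0.1272]
tool_rot: [0.077, -3.138, 0.001]
ft_force: [0.1, 0.2, -1.2]
grip_width: 0.571
t 15.2 at [0.4345 0.3051 0.1592] yaw -177.2 tilt 0.15 g 49.7 q [ 0.3   0.25 -1.07  1.8   0.23  1.23  0.77] F [ 0.1  0.2 -1.2]
turn 0.06 shift [-2.85 -6.42 -0.02] rows 7.0
tray [ 0.6178 -0.0012  0.054 ] 0.72 11248 comp+ 0.5687 0.0542 comp- 0.575 -0.0616
tray [ 0.5837 -0.2623  0.0504] 0.8 11320 comp+ 0.5348 -0.2067 comp- 0.5407 -0.3225
```

```bash
python3 -m jog '[[[0.3,-0.41,-0.92,0,0],[0.3,-0.41,-0.92,0,0],[0.3,-0.41,-0.92,0,0],[0.3,-0.41,-0.92,0,0],[0.3,-0.41,-0.92,0,0],[0.3,-0.41,-0.92,0,0],[0.3,-0.41,-0.92,0,0],[0.3,0,0,0,0],[0.3,0,0,0,0]]]'
python3 - <<'E'
from h import *
im,d,K,T=grab('wrist'); save('w4',im); W=cloud(d,K,T); traypos(W,(.617,-.002))
plan((.5607,.0540,.08,183),(.5607,.0540,.0175,183))
E
```

```text
time: 16.38
position: [0.5622, 0.0549, 0.1279]
tool_rot: [0.078, -3.139, -0.001]
ft_force: [-0.4, 0.9, -0.2]
grip_width: 0.574
tray [ 0.6186 -0.0047  0.0521] 0.78 37576 comp+ 0.5697 0.0508 comp- 0.5757 -0.065
t 16.43 at [0.5621 0.0555 0.1602] yaw -177.1 tilt 0.06 g 49.6 q [ 0.65  0.3  -0.93  1.72  0.26  1.25  1.28] F [-0.6  0.3 -1.3]
turn -0.02 shift [ 0.04 -0.04  2.  ] rows 3.0
turn 0.0 shift [-0.    0.    1.56] rows 2.0
```

View pics/w4.png

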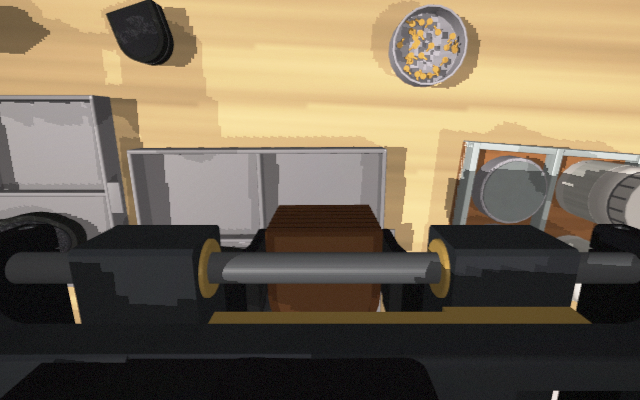

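The view shows the block held at (322,255) over the heel-side compartment (325,190), and the tacks at (428,45) well clear. Lowering.

```bash
python3 -m jog '[[[0.3,0.02,-0.08,0.9,0],[0.3,0,0,0.9,0],[0.3,0,0,0.8,0],[0.3,0,0,0.6,0],[0.3,0,0,0.35,0],[0.3,0,0,0,0]]]'
python3 -m jog '[[[0.72,0,0,0,0],[0.72,0,0,0,0],[0.72,0,0,0,0],[0.72,0,0,-0.5,0],[0.72,0,0,-1,0],[0.72,0,0,-1,0],[0.8,0,0,-1,0],[0.8,0,0,0,0]]]'
python3 - <<'E'
from h import *
im,d,K,T=grab('wrist'); W=cloud(d,K,T)
w=W[(W[...,2]>.04)&(W[...,2]<.06)&(abs(W[...,0]-.565)<.06)&(abs(W[...,1]-.053)<.06)]
print(len(w),cv2.minAreaRect((w[:,:2]*1000).astype(np.float32)),np.median(w[:,2]))
im,d,K,T=grab('top'); W=cloud(d,K,T)
for nm,x,y in(('F',.547,.305),('B',.622,.304)):
    w=W[(W[...,2]>.08)&(W[...,2]<.095)&(abs(W[...,0]-x)<.035)&(abs(W[...,1]-y)<.04)]
    print(nm,len(w),cv2.minEnclosingCircle((w[:,:2]*1000).astype(np.float32)),np.median(w,0))
plan((.547,.305,.15,183))
E
```

```text
time: 17.18
position: [0.5619, 0.052, -0.0137]
tool_rot: [0.08, -3.14, -0.001]
ft_force: [-0.4, -0.0, -0.8]
grip_width: 0.577
time: 18.18
position: [0.565, 0.0517, 0.1313]
tool_rot: [-0.078, 3.133, -0.001]
ft_force: [-0.5, -1.0, -0.5]
grip_width: 0.79
3266 ((569.7833251953125, 50.640296936035156), (55.22075653076172, 50.025753021240234), 2.9537887573242188) 0.04878856353907224
F 345 ((547.0715942382812, 305.77679443359375), 25.216461181640625) [0.54653442 0.30495123 0.08512352]
B 335 ((621.8932495117188, 304.3986511230469), 25.697547912597656) [0.62157234 0.30404606 0.08514561]
t 18.27 at [0.5625 0.0508 0.1595] yaw -177.2 tilt 0.1 g 69.2 q [ 0.66  0.3  -0.94  1.72  0.26  1.24  1.29] F [0.1 1.1 0.2]
turn -0.03 shift [0.05 6.37 0.24] rows 7.0
```

heel_tall is at (0.570, 0.051) with its top at 0.049, so it stands flat in the compartment. Next is the front jar.

```bash
python3 -m jog '[[[0.8,0,0,0,0.8],[0.8,0.07,0.91,0,0],[0.8,0.07,0.91,0,0],[0.8,0.07,0.91,0,0],[0.8,0.07,0.91,0,0],[0.8,0.07,0.91,0,0],[0.8,0.07,0.91,0,0],[0.8,0.07,0.9,0.3,0],[0.8,0,0,0,0]]]'
python3 - <<'E'
from h import *
im,d,K,T=grab('wrist'); save('w5',im); W=cloud(d,K,T)
for nm,x,y in(('F',.547,.305),('B',.622,.304)):
    w=W[(W[...,2]>.08)&(W[...,2]<.095)&(abs(W[...,0]-x)<.035)&(abs(W[...,1]-y)<.04)]
    if len(w)>9: print(nm,len(w),cv2.minEnclosingCircle((w[:,:2]*1000).astype(np.float32)),np.median(w,0))
plan((.547,.305,.042,179))
E
```

```text
time: 19.4
position: [0.5444, 0.3089, 0.1125]
tool_rot: [-0.022, -3.137, -0.001]
ft_force: [-0.1, -0.1, 0.7]
grip_width: 0.799
F 3610 ((547.63720703125, 302.719970703125), 25.164535522460938) [0.5464875  0.30264298 0.08527231]
B 1454 ((617.5880126953125, 301.56573486328125), 24.64318084716797) [0.61043361 0.30144637 0.08519066]
t 19.45 at [0.5458 0.3066 0.1449] yaw 179.0 tilt 0.19 g 69.5 q [ 0.16  0.48 -0.94  1.58  0.4   1.29  0.72] F [ 0.4  0.2 -0.1]
turn 0.01 shift [-0.03 -0.04  2.57] rows 3.0
```

View pics/w5.png

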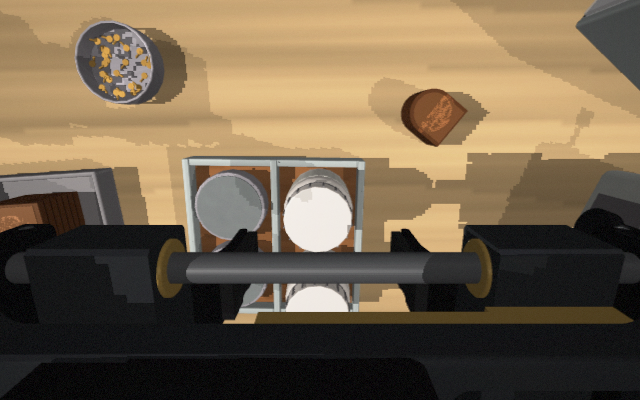

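The view shows the front jar's cap at (318,215), the rear one at (315,300), and tins in the other lane. The fingers at (235,250) and (408,250) straddle the jar.

```bash
python3 -m jog '[[[0.8,-0.04,-0.07,0.9,0],[0.8,0,0,0.9,0],[0.8,0,0,0.77,0],[0.8,0,0,0,0],[0.4,0,0,0,0],[0.4,0,0,0,0],[0.4,0,0,0,0],[0.4,0,0,0,0],[0.4,0,0,0,0]]]' 25
python3 -m jog '[[[0.4,0,0,0,0],[0.4,0,0,-0.4,0],[0.4,0,0,-0.8,0],[0.4,0,0,-1,0],[0.4,0,0,-1,0],[0.4,0,0,0,0]]]'
python3 - <<'E'
from h import *
plan((.5725,-.063,.16,183))
E
```

```text
time: 20.58
position: [0.5504, 0.3035, 0.0133]
tool_rot: [0.032, 3.139, 0.001]
ft_force: [-0.2, 0.1, 6.8]
grip_width: 0.611
time: 21.32
position: [0.5507, 0.3043, 0.1436]
tool_rot: [0.031, 3.136, 0.004]
ft_force: [0.4, -0.2, -1.8]
grip_width: 0.61
t 21.32 at [0.5507 0.3043 0.1756] yaw 178.9 tilt 0.35 g 53.1 q [ 0.18  0.46 -0.95  1.55  0.38  1.33  0.74] F [ 0.4 -0.2 -1.8]
turn -0.83 shift [-0.06 -9.2   0.39] rows 10.0
```

```bash
python3 -m jog '[[[0.4,0,0,0,-0.8],[0.4,-0.02,-1,0,0],[0.4,-0.02,-1,0,0],[0.4,-0.02,-1,0,0],[0.4,-0.02,-1,0,0],[0.4,-0.02,-1,0,0],[0.4,-0.02,-1,0,0],[0.4,-0.02,-1,0,0],[0.4,-0.02,-1,0,0],[0.4,-0.02,-1,0,0]]]'
python3 -m jog '[[[0.4,-0.02,-0.2,0.4,0],[0.4,0,0,0,0],[0.4,0,0,0,0]]]'
python3 - <<'E'
from h import *
im,d,K,T=grab('wrist'); save('w6',im); W=cloud(d,K,T); traypos(W,(.617,-.002))
M=np.array(eyes.camera_params('wrist')['mount']); Wt=cloud(d,K,M)
t=Wt[(abs(Wt[...,0])<.04)&(abs(Wt[...,1])<.027)&(Wt[...,2]<.02)&(Wt[...,2]>-.05)]; print('held',len(t),t.min(0).round(4),t.max(0).round(4))
plan((.5785,-.063,.09,183),(.5785,-.063,.038,183))
E
```

```text
time: 22.58
position: [0.573, -0.0578, 0.1384]
tool_rot: [0.078, -3.138, -0.0]
ft_force: [1.1, 0.0, -2.0]
grip_width: 0.607
time: 22.95
position: [0.5751, -0.0622, 0.1234]
tool_rot: [0.082, -3.14, -0.002]
ft_force: [0.7, -0.5, -1.1]
grip_width: 0.607
tray [ 0.6183 -0.0045  0.0572] 1.06 35435 comp+ 0.569 0.0507 comp- 0.5757 -0.0651
held 1756 [ 0.0073 -0.0269 -0.05  ] [0.03   0.0269 0.0005]
t 23.0 at [ 0.5754 -0.0622  0.1558] yaw -177.0 tilt 0.04 g 53.1 q [ 0.82  0.33 -0.91  1.69  0.28  1.25  1.48] F [ 0.1  0.1 -1.4]
turn 0.0 shift [-0.08 -0.02  1.65] rows 2.0
turn 0.0 shift [-0.   0.   1.3] rows 2.0
```

View pics/w6.png

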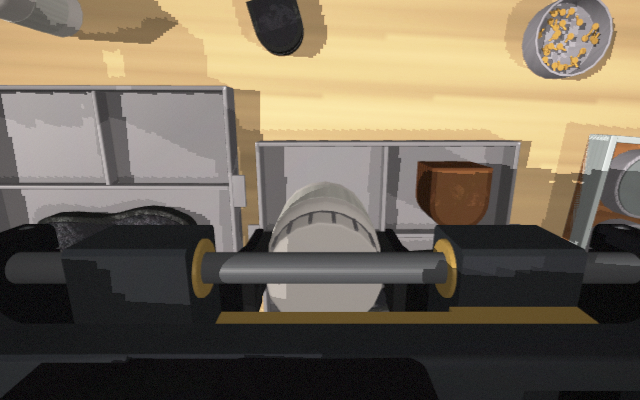

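The view shows the jar held upright over the toe-side compartment, and the heel block seated at (455,190). Lowering.

```bash
python3 -m jog '[[[0.4,-0.08,-0.05,0.9,0],[0.4,0,0,0.9,0],[0.4,0,0,0.6,0],[0.4,0,0,0.35,0],[0.4,0,0,0.18,0],[0.4,0,0,0,0]]]'
python3 - <<'E'
from h import *
plan((.57,-.0640,.038,183))
E
```

```text
time: 23.75
position: [0.5791, -0.0659, 0.0068]
tool_rot: [-0.079, 3.14, -0.0]
ft_force: [0.5, -0.8, -2.2]
grip_width: 0.607
t 23.75 at [ 0.5791 -0.0659  0.0388] yaw -177.1 tilt 0.03 g 52.8 q [ 0.75  0.47 -0.84  1.79  0.4   1.05  1.39] F [ 0.5 -0.8 -2.2]
turn -0.03 shift [0.23 0.06 0.02] rows 1.0
```

```bash
python3 -m jog '[[[0.4,0,0,0.03,0],[0.4,0,0,0.02,0]]]'
python3 -m jog '[[[0.4,0,0,0.02,0],[0.4,0,0,0,0]]]'
```

```text
time: 24.0
position: [0.5794, -0.0664, 0.0053]
tool_rot: [-0.077, 3.139, -0.001]
ft_force: [-2.2, 0.8, 5.6]
grip_width: 0.607
time: 24.25
position: [0.5795, -0.0664, 0.0053]
tool_rot: [-0.077, 3.14, -0.002]
ft_force: [-2.9, -0.8, 8.3]
grip_width: 0.606
```

```bash
python3 -m jog '[[[0.75,0,0,-0.02,0],[0.75,0,0,0,0],[0.75,0,0,0,0],[0.75,0,0,-0.4,0],[0.75,0,0,-0.8,0],[0.75,0,0,-1,0],[0.75,0,0,-1,0],[0.75,0,0,0,0]]]'
python3 - <<'E'
from h import *
im,d,K,T=grab('top'); W=cloud(d,K,T)
w=W[(W[...,2]>.07)&(W[...,2]<.09)&(abs(W[...,0]-.575)<.05)&(abs(W[...,1]+.064)<.05)]
print(len(w),cv2.minEnclosingCircle((w[:,:2]*1000).astype(np.float32)) if len(w)>5 else '',np.median(w,0))
im,d,K,T=grab('wrist'); W=cloud(d,K,T)
w=W[(W[...,2]>.073)&(W[...,2]<.09)&(abs(W[...,0]-.575)<.05)&(abs(W[...,1]+.064)<.04)]
print(len(w),cv2.minEnclosingCircle((w[:,:2]*1000).astype(np.float32)),np.median(w,0))
m=(W[...,2]>.014)&(W[...,2]<.03)&(abs(W[...,0]-.434)<.04)&(abs(W[...,1]+.106)<.04); w=W[m]
print('low',len(w),cv2.minAreaRect((w[:,:2]*1000).astype(np.float32)),np.median(w,0))
plan((.434,-.106,.1,199.7))
E
```

```text
time: 25.25
position: [0.5816, -0.0659, 0.137]
tool_rot: [-0.078, 3.133, -0.003]
ft_force: [0.6, -1.1, 0.0]
grip_width: 0.753
236 ((575.0525512695312, -64.15222930908203), 24.546815872192383) [ 0.57016722 -0.06513254  0.07711522]
2898 ((576.8521728515625, -68.46064758300781), 25.254150390625) [ 0.57576088 -0.06833731  0.07729845]
low 2084 ((438.2538146972656, -112.03963470458984), (37.39818572998047, 45.74201202392578), 2.488229990005493) [ 0.4357053  -0.10980022  0.01979886]
t 25.35 at [ 0.579  -0.0663  0.1652] yaw -177.2 tilt 0.08 g 65.1 q [ 0.82  0.33 -0.91  1.67  0.28  1.27  1.48] F [-0.1  0.1  0. ]
turn -3.37 shift [3.75 0.29 1.63] rows 4.0
```

```bash
python3 -m jog '[[[0.8,0,0,0,-1],[0.8,0,0,0,-1],[0.8,0,0,0,-1],[0.8,0,0,0,-0.4],[0.8,0.85,0.06,0.1,0],[0.8,0.85,0.06,0.1,0],[0.8,0.85,0.06,0.1,0],[0.8,0.8,0.04,0.1,0],[0.8,0,0,0,0]]]'
python3 - <<'E'
from h import *
im,d,K,T=grab('wrist'); save('w7',im); W=cloud(d,K,T)
m=(W[...,2]>.014)&(W[...,2]<.027)&(abs(W[...,0]-.434)<.04)&(abs(W[...,1]+.106)<.04); w=W[m]; v,u=np.where(m)
print('low',len(w),cv2.minAreaRect((w[:,:2]*1000).astype(np.float32)),np.median(w,0),u.min(),u.max(),v.min(),v.max())
plan((.434,-.106,.06,199.7),(.434,-.106,.006,199.7))
E
```

```text
time: 26.48
position: [0.4471, -0.1049, 0.1155]
tool_rot: [0.535, -3.092, 0.003]
ft_force: [0.8, 0.4, 0.3]
grip_width: 0.8
low 1980 ((434.3583679199219, -109.84388732910156), (43.48750686645508, 39.99940872192383), 18.912076950073242) [ 0.4318823  -0.11020516  0.01971402] 303 348 155 203
t 26.52 at [ 0.4489 -0.1042  0.1481] yaw -160.3 tilt 0.11 g 69.6 q [ 1.18  0.   -1.    1.97  0.    1.17  2.1 ] F [ 0.9 -1.  -0.6]
turn 0.0 shift [0.36 0.08 2.2 ] rows 3.0
turn -0.0 shift [-0.    0.    1.35] rows 2.0
```

View pics/w7.png

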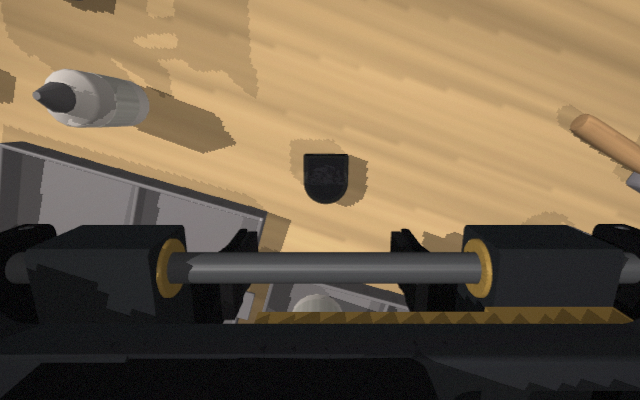

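The view shows the low heel at (326,178), square to the jaws with its flat side towards the robot. Descending in stages and watching the force.

```bash
python3 -m jog '[[[0.75,0.28,0.01,0.9,0],[0.75,0.28,0,0.9,0],[0.75,0,0,0.9,0],[0.75,0,0,0.5,0],[0.75,0,0,0.15,0],[0.75,0,0,0,0]]]'
python3 -m jog '[[[0.75,0,0,0.1,0],[0.75,0,0,0,0]]]'
```

```text
time: 27.28
position: [0.4294, -0.1099, -0.0174]
tool_rot: [-0.543, 3.094, 0.002]
ft_force: [0.2, -0.7, 0.1]
grip_width: 0.745
time: 27.52
position: [0.429, -0.1109, -0.0212]
tool_rot: [-0.541, 3.094, -0.001]
ft_force: [0.3, -0.7, -0.4]
grip_width: 0.752
```

```bash
python3 -m jog '[[[0.75,0,0,0.12,0],[0.75,0,0,0.02,0],[0.3,0,0,0,0],[0.3,0,0,0,0],[0.3,0,0,0,0],[0.3,0,0,0,0],[0.3,0,0,0,0],[0.3,0,0,0,0]]]' 20
python3 -m jog '[[[0.3,0,0,0,0],[0.3,0,0,-0.4,0],[0.3,0,0,-1,0],[0.3,0,0,-1,0],[0.3,0,0,-0.6,0],[0.3,0,0,0,0]]]'
python3 - <<'E'
from h import *
im,d,K,T=grab('wrist'); W=cloud(d,K,T)
traypos(W,(.584,-.262))
plan((.535,-.3235,.13,183))
E
```

```text
time: 28.52
position: [0.4286, -0.1107, -0.0271]
tool_rot: [0.541, -3.095, 0.0]
ft_force: [0.5, 0.5, 0.9]
grip_width: 0.456
time: 29.28
position: [0.4299, -0.1115, 0.0943]
tool_rot: [-0.54, 3.092, -0.006]
ft_force: [0.8, 0.1, -0.2]
grip_width: 0.454
tray [ 0.5836 -0.2392  0.0478] 0.59 20901 comp+ 0.5349 -0.1835 comp- 0.5405 -0.2993
t 29.32 at [ 0.4287 -0.1111  0.125 ] yaw -160.2 tilt 0.1 g 39.9 q [ 1.24 -0.03 -1.02  2.03 -0.02  1.12  2.15] F [-0.4 -0.4  0.3]
turn 3.36 shift [-2.37 -5.44 -0.12] rows 6.0
```

```bash
python3 -m jog '[[[0.3,0,0,-0.2,1],[0.3,0,0,-0.2,1],[0.3,0,0,-0.2,1],[0.3,0,0,-0.3,0.4],[0.3,-0.4,-0.9,0,0],[0.3,-0.4,-0.9,0,0],[0.3,-0.4,-0.9,0,0],[0.3,-0.4,-0.9,0,0],[0.3,-0.4,-0.9,0,0],[0.3,-0.37,-0.92,0,0]]]'
python3 -m jog '[[[0.3,0,0,0,0],[0.3,0,0,0,0]]]'
python3 - <<'E'
from h import *
im,d,K,T=grab('wrist'); save('w8',im); W=cloud(d,K,T)
traypos(W,(.584,-.262))
plan((.534,-.323,.13,183))
E
```

```text
time: 30.58
position: [0.5341, -0.3235, 0.1276]
tool_rot: [0.079, -3.139, -0.002]
ft_force: [0.5, 0.9, 0.6]
grip_width: 0.462
time: 30.82
position: [0.5337, -0.3213, 0.128]
tool_rot: [0.079, -3.14, -0.003]
ft_force: [0.2, 0.5, 0.1]
grip_width: 0.456
tray [ 0.5844 -0.2648  0.05  ] 0.85 37713 comp+ 0.5356 -0.2091 comp- 0.5414 -0.325
t 30.88 at [ 0.5337 -0.3209  0.1604] yaw -177.1 tilt 0.09 g 39.6 q [ 1.19  0.44 -0.9   1.58  0.35  1.3   1.87] F [-0.5  0.3 -0.3]
turn -0.01 shift [-0.   -0.05  0.76] rows 1.0
```

View pics/w8.png

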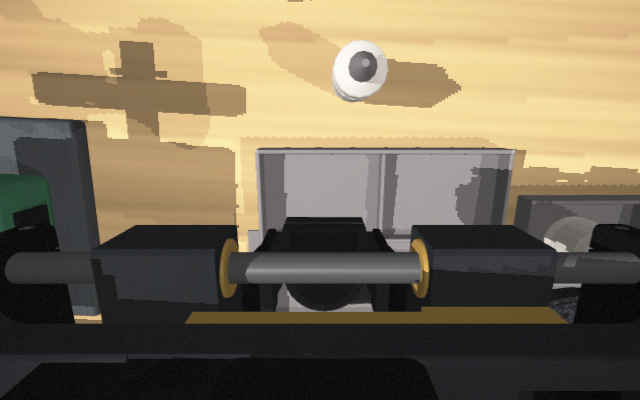

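The view shows the low heel held over the heel-side compartment, u 258–380. The bottle is at (362,65), and the grinder at (40,200) is clear of the gripper.

```bash
python3 -m jog '[[[0.3,0,-0.06,0.9,0],[0.3,0,0,0.9,0],[0.3,0,0,0.9,0],[0.3,0,0,0.6,0],[0.3,0,0,0.3,0],[0.3,0,0,0.12,0],[0.3,0,0,0,0]]]'
python3 -m jog '[[[0.3,0,0,0.03,0],[0.3,0,0,0.02,0]]]'
```

```text
time: 31.75
position: [0.5345, -0.3249, -0.0192]
tool_rot: [-0.078, 3.14, -0.001]
ft_force: [-0.0, -0.5, -0.0]
grip_width: 0.461
time: 32.0
position: [0.5345, -0.3252, -0.0213]
tool_rot: [-0.078, 3.14, -0.001]
ft_force: [0.5, -1.3, -0.1]
grip_width: 0.457
```

```bash
python3 -m jog '[[[0.3,0,0,0.03,0],[0.3,0,0,0.02,0],[0.3,0,0,0,0]]]'
python3 -m jog '[[[0.65,0,0,0,0],[0.65,0,0,0,0],[0.65,0,0,0,0],[0.65,0,0,-0.4,0],[0.65,0,0,-0.8,0],[0.65,0,0,-1,0],[0.8,0,0,-1,0],[0.8,0,0,-0.8,0],[0.8,0,0,0,0]]]'
python3 - <<'E'
from h import *
im,d,K,T=grab('wrist'); W=cloud(d,K,T)
w=W[(W[...,2]>.0195)&(W[...,2]<.03)&(abs(W[...,0]-.541)<.03)&(abs(W[...,1]+.325)<.045)]
print('low',len(w),cv2.minAreaRect((w[:,:2]*1000).astype(np.float32)),np.median(w,0))
w=W[(W[...,2]>.05)&(W[...,2]<.12)&(abs(W[...,0]-.431)<.04)&(abs(W[...,1]+.295)<.04)]
print('bottle',len(w),cv2.minAreaRect((w[:,:2]*1000).astype(np.float32)),np.median(w,0)); t=w[w[:,2]>.09]; print(len(t),t.mean(0) if len(t) else '')
plan((.431,-.296,.16,183))
E
```

```text
time: 32.38
position: [0.5343, -0.3251, -0.023]
tool_rot: [0.078, -3.141, 0.001]
ft_force: [-1.9, 1.0, 5.8]
grip_width: 0.458
time: 33.5
position: [0.5363, -0.3255, 0.1403]
tool_rot: [-0.078, 3.135, -0.006]
ft_force: [0.4, 0.1, -0.3]
grip_width: 0.792
low 1683 ((540.7235717773438, -326.5472106933594), (43.591819763183594, 39.905616760253906), 2.837770462036133) [ 0.53783427 -0.3266093   0.02378246]
bottle 2367 ((431.73638916015625, -301.4950866699219), (39.04649353027344, 39.13153076171875), 58.328853607177734) [ 0.43388451 -0.30344807  0.07406778]
254 [ 0.43208088 -0.30183052  0.09395504]
t 33.55 at [ 0.5351 -0.3251  0.1701] yaw -177.2 tilt 0.19 g 69.3 q [ 1.2   0.43 -0.9   1.56  0.35  1.31  1.88] F [-0.7 -0.7 -0.7]
turn -0.03 shift [2.56 0.86 0.25] rows 3.0
```

```bash
python3 -m jog '[[[0.8,0.85,0.24,0,0],[0.8,0.85,0.24,0,0],[0.8,0.84,0.23,0,0],[0.8,0,0,0,0],[0.8,0,0,0,0]]]'
python3 - <<'E'
from h import *
im,d,K,T=grab('wrist'); save('w9',im); W=cloud(d,K,T)
w=W[(W[...,2]>.05)&(W[...,2]<.12)&(abs(W[...,0]-.431)<.035)&(abs(W[...,1]+.3)<.035)]
t=w[w[:,2]>.093]; print(len(w),cv2.minAreaRect((w[:,:2]*1000).astype(np.float32)),len(t),t.mean(0) if len(t) else '')
plan((.432,-.3015,.042,183))
E
```

```text
time: 34.17
position: [0.4314, -0.3017, 0.1358]
tool_rot: [-0.077, 3.14, -0.0]
ft_force: [1.4, -0.3, 0.1]
grip_width: 0.798
1882 ((431.004638671875, -301.7275085449219), (39.423362731933594, 38.84235382080078), 56.67428970336914) 109 [ 0.43087015 -0.30131229  0.0957303 ]
t 34.23 at [ 0.4319 -0.3015  0.1679] yaw -177.1 tilt 0.04 g 69.7 q [ 1.44  0.19 -0.97  1.8   0.17  1.23  2.05] F [-0.2  0.3 -0. ]
turn -0.03 shift [-0.    0.    3.15] rows 4.0
```

View pics/w9.png

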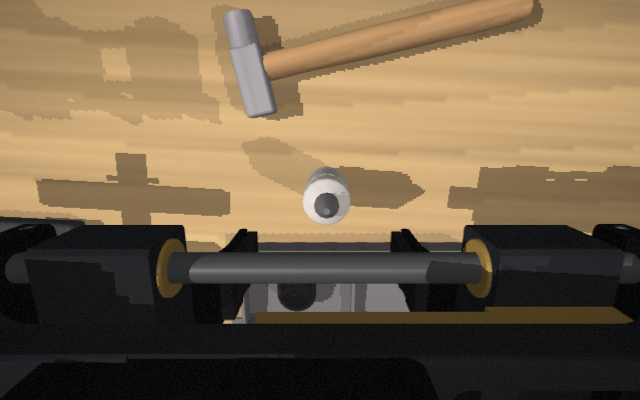

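The view shows the bottle at (327,200), centred between the fingers at (235,260) and (408,260). Gripping it.

```bash
python3 -m jog '[[[0.8,0.02,0,0.9,0],[0.8,0,0,0.9,0],[0.8,0,0,0.9,0],[0.8,0,0,0.45,0],[0.8,0,0,0,0],[0.3,0,0,0,0],[0.3,0,0,0,0],[0.3,0,0,0,0],[0.3,0,0,0,0],[0.3,0,0,0,0]]]' 20
python3 -m jog '[[[0.3,0,0,0,0],[0.3,0,0,0,0],[0.3,0,0,0,0]]]'
python3 -m jog '[[[0.3,0,0,-0.4,0],[0.3,0,0,-0.8,0],[0.3,0,0,-1,0],[0.3,0,0,-1,0],[0.3,0,0,-0.4,0],[0.3,0,0,0,0]]]'
python3 - <<'E'
from h import *
plan((.535,-.208,.185,183))
E
```

```text
time: 35.48
position: [0.4307, -0.3017, 0.0105]
tool_rot: [-0.078, 3.14, -0.001]
ft_force: [-0.4, 0.9, 2.9]
grip_width: 0.454
time: 35.85
position: [0.4308, -0.3017, 0.0105]
tool_rot: [-0.078, 3.14, -0.001]
ft_force: [-0.2, 1.7, 5.2]
grip_width: 0.456
time: 36.6
position: [0.4305, -0.302, 0.1545]
tool_rot: [-0.077, 3.14, -0.002]
ft_force: [-0.7, 0.6, -1.2]
grip_width: 0.453
t 36.6 at [ 0.4305 -0.302   0.1865] yaw -177.2 tilt 0.09 g 39.4 q [ 1.46  0.17 -0.98  1.78  0.15  1.27  2.06] F [-0.7  0.6 -1.2]
turn -0.04 shift [-2.73  2.21  0.04] rows 3.0
```

```bash
python3 -m jog '[[[0.3,-0.68,0.55,0,0],[0.3,-0.68,0.55,0,0],[0.3,-0.68,0.55,0,0],[0.3,-0.68,0.55,0,0],[0.3,0,0,0.9,0],[0.3,0,0,0.9,0],[0.3,0,0,0.9,0],[0.3,0,0,0.5,0],[0.3,0,0,0.18,0],[0.3,0,0,0,0]]]'
python3 -m jog '[[[0.3,0,0,0.04,0],[0.3,0,0,0,0]]]'
python3 - <<'E'
from h import *
plan((.535,-.2085,.0465,183))
E
```

```text
time: 37.85
position: [0.5349, -0.2082, 0.0189]
tool_rot: [-0.078, 3.141, 0.0]
ft_force: [0.4, -0.1, -2.3]
grip_width: 0.457
time: 38.1
position: [0.5353, -0.2087, 0.0181]
tool_rot: [-0.078, 3.139, -0.002]
ft_force: [0.1, -0.1, -0.4]
grip_width: 0.454
t 38.1 at [ 0.5353 -0.2087  0.0501] yaw -177.2 tilt 0.1 g 39.5 q [ 1.09  0.47 -0.93  1.81  0.43  1.08  1.63] F [ 0.1 -0.1 -0.4]
turn -0.03 shift [0.01 0.   0.09] rows 1.0
```

```bash
python3 -m jog '[[[0.3,0,0,0.05,0],[0.3,0,0,0.02,0],[0.3,0,0,0,0]]]'
python3 -m jog '[[[0.3,0,0,0.02,0],[0.3,0,0,0,0]]]'
```

```text
time: 38.48
position: [0.5348, -0.2085, 0.0147]
tool_rot: [-0.078, 3.14, -0.001]
ft_force: [0.1, 0.5, 1.0]
grip_width: 0.454
time: 38.72
position: [0.5352, -0.2084, 0.0145]
tool_rot: [-0.078, 3.14, -0.001]
ft_force: [-0.4, 0.3, 4.7]
grip_width: 0.456
```

```bash
python3 -m jog '[[[0.65,0,0,-0.01,0],[0.65,0,0,0,0],[0.65,0,0,0,0],[0.65,0,0,-0.4,0],[0.65,0,0,-0.8,0],[0.8,0,0,-1,0],[0.8,0,0,-1,0],[0.8,0,0,-0.6,0],[0.8,0,0,0,0]]]'
python3 - <<'E'
from h import *
im,d,K,T=grab('wrist'); save('w10',im); W=cloud(d,K,T)
w=W[(W[...,2]>.05)&(W[...,2]<.12)&(abs(W[...,0]-.535)<.035)&(abs(W[...,1]+.208)<.035)]
t=w[w[:,2]>.093]; print('bottle',len(w),cv2.minAreaRect((w[:,:2]*1000).astype(np.float32)),len(t),t.mean(0) if len(t) else '',w[:,2].max())
im,d,K,T=grab('top'); W=cloud(d,K,T)
w=W[(W[...,2]>.08)&(W[...,2]<.095)&(abs(W[...,0]-.622)<.035)&(abs(W[...,1]-.304)<.04)]
print(len(w),cv2.minEnclosingCircle((w[:,:2]*1000).astype(np.float32)),np.median(w,0))
w=W[(W[...,2]>.017)&(W[...,2]<.05)&(abs(W[...,0]-.586)<.1)&(abs(W[...,1]-.265)<.1)]
print(cv2.minAreaRect((w[:,:2]*1000).astype(np.float32)))
plan((.6219,.304,.17,179))
E
```

```text
time: 39.85
position: [0.5364, -0.2085, 0.169]
tool_rot: [-0.078, 3.136, -0.004]
ft_force: [-0.7, 0.1, -0.2]
grip_width: 0.799
bottle 1588 ((535.0031127929688, -208.432861328125), (39.2070198059082, 39.20846176147461), 31.644102096557617) 185 [ 0.53451338 -0.20868722  0.09730888] 0.10245751103285661
338 ((622.3431396484375, 303.7809143066406), 25.308454513549805) [0.62120471 0.30334794 0.08537942]
((586.23291015625, 265.40301513671875), (158.8765869140625, 150.6786346435547), 88.57052612304688)
t 39.95 at [ 0.5345 -0.2083  0.198 ] yaw -177.2 tilt 0.03 g 69.3 q [ 1.18  0.32 -1.02  1.65  0.28  1.33  1.73] F [-0.5 -0.  -0.7]
turn 0.77 shift [-1.96 12.84  0.7 ] rows 13.0
```

View pics/w10.png

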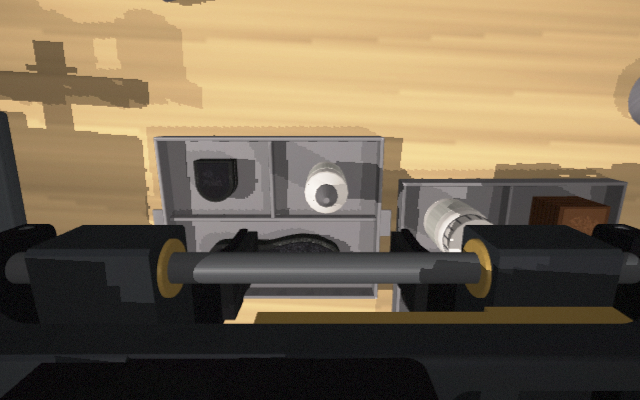

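The view shows the low heel (215,180) and bottle (326,188) in the small tray, and the jar and tall heel in the big tray. All are upright. Going to the rear jar.

```bash
python3 -m jog '[[[0.8,0,0,0,0.85],[0.8,-0.14,0.99,0,0],[0.8,-0.14,0.99,0,0],[0.8,-0.14,0.99,0,0],[0.8,-0.14,0.99,0,0],[0.8,-0.14,0.99,0,0],[0.8,-0.14,0.99,0,0],[0.8,-0.14,0.99,0,0],[0.8,-0.14,0.99,0,0],[0.8,-0.14,0.99,0,0]]]'
python3 -m jog '[[[0.8,-0.15,0.99,0.2,0],[0.8,-0.15,0.99,0.2,0],[0.8,-0.15,0.99,0.2,0],[0.8,-0.15,0.97,0.2,0],[0.8,0,0,0,0],[0.8,0,0,0,0]]]'
python3 - <<'E'
from h import *
im,d,K,T=grab('wrist'); W=cloud(d,K,T); save('w11',im)
w=W[(W[...,2]>.08)&(W[...,2]<.095)&(abs(W[...,0]-.622)<.04)&(abs(W[...,1]-.304)<.04)]
print(len(w),cv2.minEnclosingCircle((w[:,:2]*1000).astype(np.float32)))
w=W[(W[...,2]>.018)&(W[...,2]<.03)&(abs(W[...,0]-.512)<.015)&(abs(W[...,1]-.265)<.07)]
print('lip',len(w),np.percentile(w[:,0],[2,50,98]),np.polyfit(w[:,1],w[:,0],1))
plan((.622,.303,.043,178.6))
E
```

```text
time: 41.2
position: [0.5932, 0.1476, 0.1645]
tool_rot: [-0.039, -3.139, 0.001]
ft_force: [0.2, -0.6, -0.4]
grip_width: 0.799
time: 41.95
position: [0.6213, 0.3028, 0.1327]
tool_rot: [-0.038, -3.14, 0.003]
ft_force: [0.3, -0.1, -0.8]
grip_width: 0.803
3087 ((622.9710693359375, 300.9166259765625), 25.241159439086914)
lip 1374 [0.51065865 0.51535489 0.52433859] [0.02961575 0.50777747]
t 42.0 at [0.6219 0.3021 0.1652] yaw 178.5 tilt 0.1 g 69.4 q [ 0.16  0.63 -0.98  1.38  0.52  1.4   0.73] F [-0.2  0.1 -0.7]
turn -0.02 shift [-0.    0.02  3.06] rows 4.0
```

View pics/w11.png

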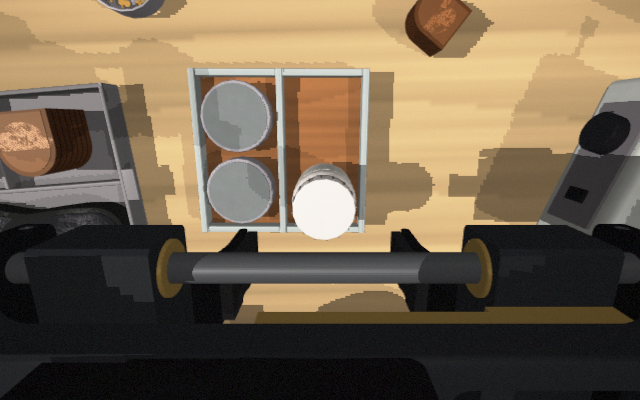

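The view shows the rear jar at (323,205) between the fingers, with the lane empty ahead of it up to the lip at row 72. Gripping it.

```bash
python3 -m jog '[[[0.8,-0.02,-0.01,0.9,0],[0.8,0,0,0.9,0],[0.8,0,0,0.9,0],[0.8,0,0,0.27,0],[0.8,0,0,0,0],[0.4,0,0,0,0],[0.4,0,0,0,0],[0.4,0,0,0,0],[0.4,0,0,0,0]]]' 20
python3 -m jog '[[[0.4,0,0,0,0],[0.4,0,0,0,0]]]'
```

```text
time: 43.12
position: [0.6233, 0.3035, 0.0167]
tool_rot: [0.039, 3.14, 0.0]
ft_force: [-1.0, -0.9, 7.3]
grip_width: 0.609
time: 43.38
position: [0.6233, 0.3034, 0.0166]
tool_rot: [0.039, 3.14, 0.0]
ft_force: [-1.7, -0.6, 5.9]
grip_width: 0.606
```

```bash
python3 -m jog '[[[0.4,0,0,-0.07,0],[0.4,0.2,0,0,0],[0.4,0.3,0,0,0],[0.4,0.3,0,0,0],[0.4,0.3,0,0,0],[0.4,0.3,0,0,0],[0.4,0.2,0,0,0],[0.4,0.15,0,0,0],[0.4,0.05,0,0,0],[0.4,0,0,0,0]]]'
python3 -m jog '[[[0.4,0.04,0,0,0],[0.4,0,0,0,0]]]'
```

```text
time: 44.62
position: [0.5508, 0.3049, 0.018]
tool_rot: [0.039, 3.141, -0.0]
ft_force: [0.2, 0.1, -0.8]
grip_width: 0.61
time: 44.88
position: [0.549, 0.3051, 0.0179]
tool_rot: [-0.039, -3.141, 0.0]
ft_force: [0.8, 0.7, -2.2]
grip_width: 0.608
```

```bash
python3 -m jog '[[[0.4,0.03,0,0,0],[0.4,0,0,0,0]]]'
python3 -m jog '[[[0.4,0.02,0,0.02,0],[0.4,0,0,0.02,0],[0.4,0,0,0,0]]]'
```

```text
time: 45.12
position: [0.5477, 0.3052, 0.018]
tool_rot: [-0.039, -3.141, 0.0]
ft_force: [-0.4, 1.3, -1.5]
grip_width: 0.609
time: 45.5
position: [0.5468, 0.3052, 0.0167]
tool_rot: [-0.038, -3.141, 0.0]
ft_force: [-1.9, -0.6, 1.9]
grip_width: 0.61
```

Gripper x is 0.5468, so by calculation the jar is within about 1–2 mm of the lip, with no push against it. The vertical force shows it is on the floor. Releasing and lifting clear.

```bash
python3 -m jog '[[[0.78,0,0,0,0],[0.78,0,0,0,0],[0.78,0,0,0,0],[0.78,0,0,-0.4,0],[0.78,0,0,-0.8,0],[0.78,0,0,-1,0],[0.78,0,0,-1,0],[0.78,0,0,-1,0],[0.78,0,0,0,0],[0.78,0,0,0,0]]]'
python3 -m jog '[[[0.78,-0.4,0.9,-0.3,0],[0.78,-0.4,0.9,-0.3,0],[0.78,-0.4,0.9,-0.3,0],[0.78,-0.4,0.9,0,0],[0.78,0,0,0,0]]]'
python3 - <<'E'
from h import *
im,d,K,T=grab('top'); W=cloud(d,K,T); save('top9',cv2.resize(im[125:265,140:490],None,fx=2.28,fy=2.28,interpolation=cv2.INTER_CUBIC))
def c(nm,x,y,lo,hi):
    w=W[(W[...,2]>lo)&(W[...,2]<hi)&(abs(W[...,0]-x)<.04)&(abs(W[...,1]-y)<.04)]
    print(nm,len(w),cv2.minEnclosingCircle((w[:,:2]*1000).astype(np.float32)) if len(w)>5 else '',np.median(w,0).round(4) if len(w) else '')
c('jarB',.547,.305,.08,.095);c('jarF',.575,-.066,.072,.09);c('bottle',.535,-.207,.06,.11);c('tall',.569,.052,.04,.06);c('low',.54,-.325,.02,.03)
w=W[130:1000]; v=W[219:263,247:291].reshape(-1,3);v=v[v[:,2]>.008];print('tacks',np.median(v,0),cv2.minAreaRect((v[:,:2]*1000).astype(np.float32)))
plan((.6,.4,.2,178))
E
```

```text
time: 46.75
position: [0.5469, 0.3051, 0.1847]
tool_rot: [0.038, 3.141, -0.001]
ft_force: [0.7, 0.5, -0.3]
grip_width: 0.778
time: 47.38
position: [0.6125, 0.4505, 0.2171]
tool_rot: [-0.032, -3.137, 0.001]
ft_force: [-0.8, -0.0, -0.4]
grip_width: 0.783
jarB 336 ((545.6791381835938, 306.40802001953125), 24.981830596923828) [0.5456 0.3061 0.0852]
jarF 324 ((575.9224243164062, -64.43013000488281), 24.71697425842285) [ 0.5753 -0.0641  0.0773]
bottle 229 ((535.0821533203125, -204.73468017578125), 20.091943740844727) [ 0.5328 -0.2007  0.0773]
tall 417 ((564.6699829101562, 53.239688873291016), 32.262474060058594) [0.5665 0.054  0.0485]
low 252 ((536.8187866210938, -323.6432189941406), 25.445032119750977) [ 0.5384 -0.3214  0.0238]
tacks [0.41802091 0.1244298  0.01831257] ((428.6563720703125, 119.96768188476562), (103.44690704345703, 61.392093658447266), 84.43751525878906)
t 47.42 at [0.613  0.4487 0.2499] yaw 178.7 tilt 0.22 g 67.9 q [-0.17  0.73 -0.96  1.04  0.58  1.63  0.6 ] F [-0.  -0.6 -0.4]
turn 0.15 shift [ 0.28 -1.23  1.25] rows 2.0
```

View pics/top9.png

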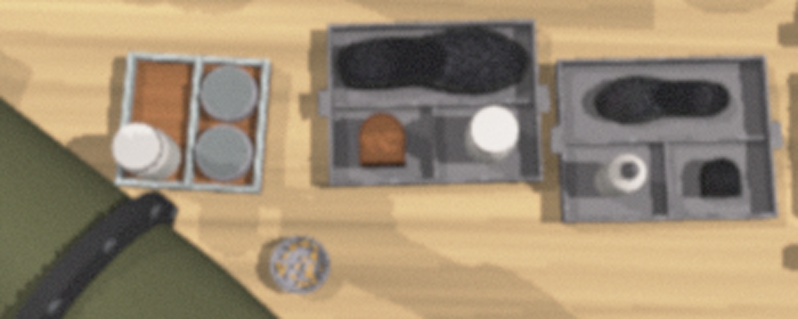

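The view shows all items placed: tall heel (382,140), jar (494,130), bottle (628,172), low heel (720,180), rack jar at the lip (140,148). The tacks at (299,264) are at the same pixel as at the start. Handing in.

```bash
python3 -c "
from bench import job; print(job.close_job())"
```

```text
the job is handed in; nothing more can be done
None
```

Both kits are made up and the job is handed in, at about 47 s of the 128 s allowed. I worked in the order asked: tall heel, front jar, low heel, nozzle bottle, then the rear jar up to the lip.

**Last checks**
- **Seating:** the top camera gives item-top heights that match standing flat on the 4 mm floors: tall heel 48.5 mm, jar 77.3 mm, low heel 23.8 mm. The bottle looks upright in the last picture, and after placing the wrist camera gave its nozzle top at about 102 mm.
- **Rack jar:** it is upright in its lane at x = 0.5457. I worked out lip contact at 0.5451, so the gap is about 1 mm or less. I set it down without feeling a push against the lip.
- **Tacks:** they sit at the same pixel as in the first picture. The number from my last script for the tin (a 103 mm outline) is wrong because the arm was in the way, so this rests on the picture alone.
- **Arm:** it was clear of everything at the end, with forces within 1 N of zero.

**What went wrong or disagreed**
- **Missed grasps:** the first two closes on the tall heel missed. The real fingertips sit about 32 mm above the reported TCP, so the fingers closed at the block's top without moving it. I allowed for that afterwards.
- **Unexplained force:** the wrist read 5–7 N upward when gripping the tall heel, both jars and the bottle. I did not find the cause.
- **Camera offset:** the wrist and top cameras differed by 2–4 mm in y, well within the room in the compartments.
- **Jar lifted slightly:** while being pulled forward, the rack jar was raised about 1 mm off the rack floor rather than slid.

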